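# Strip the spent gas filters and start the leak test

## Task

Shut off the gas by swinging the manifold's lever all the way over, away from the robot. Then release every spent filter cartridge in the manifold by pushing it down until its catch lets go and it springs up, pull it free and put it in the white return tray, standing or lying; with all of them in the tray, plug the test probe all the way into the socket in the leak tester's front and, with it plugged in, press the tester's start button and let go. Leave the bottle, jar and screwdriver alone.

Things in the scene. Friction and masses are not known exactly. Their poses are not given: they have to be found in the camera images.
- manifold: Fixed white filter manifold, a block 80 (x) by 236 (y) by 70 mm high; origin under its centre, x away from the robot at yaw 0. Three square bays (43 by 47 mm inside, each with a sprung cradle) open upward at x = 0, y = +75 mm (bay 0), 0 (bay 1), -75 mm (bay 2). Per bay a black sliding catch on the far (+x) edge, 71 to 90 mm high, hooks over the cartridge's collar. The gas lever stands beyond the +y end.
- ejector0 (a joint): Height (m) of the sprung cradle of bay 0: 0 = latched (an empty bay stays so), -0.010 = bottom stop when pushed down, about +0.028 = sprung up, cartridge released. The cradle's floor is 30 mm above the bench at 0. The spring pushes up with 9 N at 0, at 150 N/m, damped.
- ejector1 (a joint): The same for bay 1. Pushing a latched cartridge's top straight down by 7 to 10 mm (12 to 18 N in all) cams the catch aside, where it stays; let go, the cartridge rises to 28 mm above its latched height within a second. A latched cartridge cannot be pulled out.
- ejector2 (a joint): The same for bay 2.
- cart0_mid (a point): Centre of the spent filter cartridge of bay 0 (None if absent). Upright, 110 mm tall, square, about 0.25 kg, its z along its length: collar 40 x 40 mm from 55 to 7 mm below the centre, a narrow 30 mm neck, then an aluminium upper body 46 x 46 mm from 4 to 55 mm above the centre with a flat top to push on; the upper body is the part to grip.
- cart1_mid (a point): Centre of the like cartridge of bay 1 (None if absent). Each starts latched in its bay, sides parallel to the manifold's, its top 140 mm above the bench. Sprung up, its collar is still 12 mm deep in the bay.
- cart2_mid (a point): Centre of the like cartridge of bay 2 (None if absent).
- valve (a joint): Gas lever angle (rad): 0 = leaning towards the manifold's -x (gas open), 1.0 = fully over towards +x (gas shut). Stays where it is left; light (under 2 N at the knob).
- valve_tip (a point): Centre of the lever's round black knob (26 mm diameter), 80 mm from its hinge; the hinge runs along the manifold's y at manifold (0, +175 mm), 22 mm above the bench, so the knob's height is 92 mm at either end and 102 mm midway.
- tray: Loose white return tray, an open box 190 x 130 x 45 mm high (x, y, z), wall and floor 4 mm, 1 kg; origin at the centre of its underside.
- socket (a point): Centre of the mouth of the leak tester's socket, 55 mm above the bench; its x axis points into the socket (level, towards the robot: the front faces away from it). Square opening 13 x 13 mm, 55 mm deep, in a black collar 37 mm square and 10 mm proud of the front. The tester is a fixed white box 150 x 140 x 100 mm high; the socket is 35 mm off the middle, on the manifold's side.
- probe_mid (a point): Centre of the handle of the loose test probe: a black square handle 75 x 18 x 18 mm lying on the bench, its x axis pointing along the handle to the needle; 80 g. To plug it in it is held level. Fully in, the handle's front end touches the socket's collar, the centre 37.5 mm in front of the mouth.
- probe_tip (a point): Tip of the probe's steel needle, 87.5 mm from the handle's centre on its axis; the needle is 8 mm thick (last 8 mm: 5 mm) and 50 mm long.
- start (a joint): Travel (m) of the tester's start button: 0 = out, 0.006 = fully pressed (5 N), springs back.
- start_top (a point): Centre of the top face of the round black start button (30 mm diameter), on the tester's top, about 118 mm above the bench; it is pressed straight down.
- solvent: Bystander: brown bottle 64 mm thick, 140 mm tall; origin under its centre.
- jar: Bystander: clear jar 70 mm thick, 75 mm tall; origin under its centre.
- driver: Bystander: screwdriver lying on the bench in front of the manifold; origin at its middle.

How it is judged:
By the outcome, as a careful person would: the job done as asked, in the order asked, and still so for the second after the job is handed in, with the robot touching nothing.
Of cart0, cart1, cart2 only 2 to 3 are there at a start; the rules pass over those that are not, and their reading is None.
At some moment in a run one of tray, probe may be knocked a few centimetres aside while the robot is not near it.
Once in a run the grip may slacken for a moment while it holds something.
It also fails if it takes over 208 s, if anything falls off the work surface, if the arm or the gripper's body presses on something with over 40 N, if the wrist force passes 120 N, or if a joint passes its speed limit or range.

## Robot

A 6-joint arm with a two-finger parallel gripper is mounted at the origin on the work surface. World frame = base frame: x ahead of the robot, y to its left, z up, the work surface at z = 0. Lengths are in m, angles in rad, forces in N, time in s.
With the tool pointing down it reaches from about 0.3 to 0.775 m from the base axis. Payload 14.6 kg.
Tool frame: the origin (TCP) lies on the centre line of the jaws, within the pads' length; the fingertips stand 22 mm ahead of it and the grasp point (between the pads) lies 3 mm ahead of it; z points along the fingers, y is the direction in which the jaws open and shut (so a half turn about z gives the same grasp; the last joint's range is limited). The gripper opens to 85 mm and grips with 20 to 120 N. Pads are 22 mm wide; open, the fingers measure 114 mm over their backs; the gripper's body (76 mm by 85 mm) begins 54 mm behind the grasp point. The pads swing forward as they close: fully open they stand 13 mm farther back than shut.
Start: joints at [1.076, 0.3, 1.521, -0, 1.321, -0.067], TCP at [0.228, 0.5, 0.253] pointing down, gripper open.
Joint ranges: [-3.03, 3.03], [-0.79, 2.21], [0.23, 2.52], [-1.04, 4.18], [0, 3.07], [-2.55, 2.55]. Speed limits (rad/s): [2.22, 2.22, 2.57, 3.14, 3.14, 3.14].

## Interface

Orientations are given as a unit quaternion [w, x, y, z].
In Python, from workcell import readout, viewer, manip gives the robot as it stands.
- The arm moves only by the tool carry_out, never from a script. Its arguments are lists of equal length, an entry for each row: "xyz": the shift along the tool's x, y, z in units of 30 mm (1.0 is 30 mm), a list of three; "twist": the turn about the tool's z in units of 8 degrees (1.0 is 8 degrees); "hand": the opening, from 0 (shut) to 1 (fully open). In form: {"xyz": [[tx, ty, tz], ...], "twist": [twist, ...], "hand": [hand, ...]}. A call has 1 to 12 rows; each row shifts and turns the commanded pose from where the row before left it, along the tool's axes as they then stand; what a row does not reach is not made up. A row lasts 1/10 s, in which the tool goes at most 50 mm and 8.59 degrees, less where a joint would pass 70% of its speed; a pose out of reach is approached as far as the arm can. A call is refused whole if a number of a shift passes 1 or a number of a turn 1, either way. A call with a gripper value outside its range is refused whole. The fingers move at their own pace and stop on an object; "grip_force" is the grip in N (left out, the last holds). Time passes only in rows, so rows that do not move let the fingers close. It gives the time, the measured TCP pose, the force and the opening at its end, in the units of the state.
- readout.sense(): the state, without advancing time (a new reading comes with each control period).
- viewer.get_image(name): name is "scene" or "top" or "wrist"; returns a dict with "img" (480x640x3 uint8, red, green, blue), "fx", "fy", "cx", "cy" (pixels), "distortion" ([k1, k2, p1, p2, k3] as OpenCV has them; the pictures are not rectified), "world_to_cam" (4x4, takes a point from world to camera coordinates). Camera axes: x right, y down, z forward; pixel columns grow to the right and rows downward; lengths in m; the calibration is good to about 2 mm. A picture is of the moment at which its call begins. There is no depth.
- manip.finish_job(): hands the job in, once; it reports no verdict.
The state is a dict: "time_s": time; "joints": joint angles; "dq": joint speeds; "tau": joint torques, N m; "eef_pos": TCP position; "tool_rot": TCP orientation; "ft_force": force on the tool from outside, world axes, zero at the start; "moment": the same for the moment, N m; "gripper_width": opening from 0.0 (shut) to 1.0 (fully open).
Only numpy, scipy, OpenCV 4.12 (cv2) and the standard library are available. Lean on these libraries where they do the work, as an engineer would, in place of code of your own. Each camera call takes 0.05 s, during which the arm holds its last target. There are 200 camera calls.

## Working session

There is one attempt and no reset: what is moved stays moved. The work goes in short steps, Python scripts to look and compute and a tool call to move; the robot and the scene stay as the last step left them, time stands still between calls to the robot, and variables do not carry over. Pictures are saved under pics/ and viewed, about 12 in all and at most 16, crops included, and the job is handed in when it is done.

Besides the shell and the picture viewer there is one more tool, called after "Call:" in YAML: its name, and indented under it one key for each argument. carry_out: Moves the arm, as the interface text tells. Its arguments: {"type":"object","properties":{"xyz":{"type":"array"},"twist":{"type":"array"},"hand":{"type":"array"},"grip_force":{"type":"number"}},"required":["xyz","twist","hand"]}

```bash
mkdir -p pics
cat > h.py <<'E'
import numpy as np, cv2
from workcell import readout, viewer, manip
def get(n,save=None):
    d=viewer.get_image(n)
    if save: cv2.imwrite('pics/'+save, d['img'][:,:,::-1])
    return d
def KD(d): return np.array([[d['fx'],0,d['cx']],[0,d['fy'],d['cy']],[0,0,1.]]),np.array(d['distortion'],float)
def ray(d,uv):
    K,D=KD(d); p=cv2.undistortPoints(np.array([[uv]],float),K,D)[0,0]
    T=np.array(d['world_to_cam']); R=T[:3,:3]; return -R.T@T[:3,3], R.T@np.array([p[0],p[1],1])
def onz(d,uv,z):
    o,v=ray(d,uv); return o+v*(z-o[2])/v[2]
def proj(d,P):
    K,D=KD(d);T=np.array(d['world_to_cam']);
    return cv2.projectPoints(np.array(P,float).reshape(-1,3),cv2.Rodrigues(T[:3,:3])[0],T[:3,3],K,D)[0].reshape(-1,2)
E
python3 - <<'E'
from h import *
for n in ['scene','top']:
    d=get(n,n+'0.png'); o,v=ray(d,(320,240)); print(n,o.round(3),v.round(2),d['fx'],d['distortion'])
s=readout.sense(); print({k:np.round(v,3) for k,v in s.items()})
E
```

```text
scene [ 1.338 -0.321  0.762] [-0.69  0.33 -0.65] 439.9557296894707 [-0.03855236  0.          0.          0.          0.        ]
top [ 4.270e-01 -1.000e-03  1.298e+00] [ 0.16  0.   -0.99] 469.6725381791011 [0.02027967 0.         0.         0.         0.        ]
{'time_s': np.float64(0.1), 'joints': array([ 1.076,  0.3  ,  1.522,  0.   ,  1.321, -0.067]), 'dq': array([-0.001, -0.002, -0.003, -0.001,  0.001, -0.   ]), 'tau': array([-1.0000e-03, -5.4438e+01, -3.6237e+01, -0.0000e+00,  3.0000e-03,
        0.0000e+00]), 'eef_pos': array([0.228, 0.5  , 0.253]), 'tool_rot': array([-0.   ,  0.212,  0.977, -0.001]), 'ft_force': array([ 0.142,  0.439, -0.298]), 'moment': array([ 0.033, -0.011,  0.019]), 'gripper_width': np.float64(0.997)}
```

View pics/scene0.png

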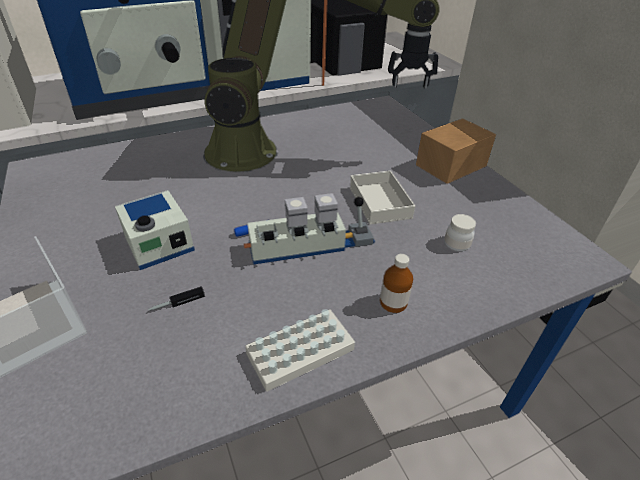

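View pics/top0.png

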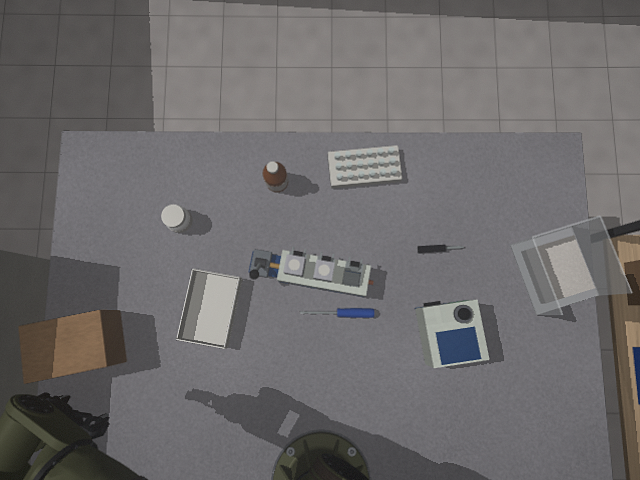

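The top view shows cartridges in bays 0 (293,265) and 1 (323,270), and bay 2 at (350,272) is empty. The lever is at (260,262), the tray at (210,308), the tester at (456,335) and the probe at (432,249), needle to the right. I'll zoom in next.

Run:
```python
from h import *
a=cv2.imread('pics/top0.png'); b=cv2.imread('pics/scene0.png')
c1=cv2.resize(a[235:305,240:390],None,fx=5.3,fy=5.3,interpolation=cv2.INTER_CUBIC)
c2=cv2.resize(a[235:375,405:505],None,fx=3,fy=3,interpolation=cv2.INTER_CUBIC)
c3=cv2.resize(b[180:320,110:220],None,fx=3,fy=3,interpolation=cv2.INTER_CUBIC)
out=np.zeros((600,800,3),np.uint8)
w=cv2.resize(a[240:300,240:390],(600,240)) 
cv2.imwrite('pics/c1.png',c1)
o=np.zeros((420,640,3),np.uint8); o[:,:300]=c2; o[:,305:635]=c3
cv2.imwrite('pics/c2.png',o)
```

```text
(no output)
```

View pics/c1.png

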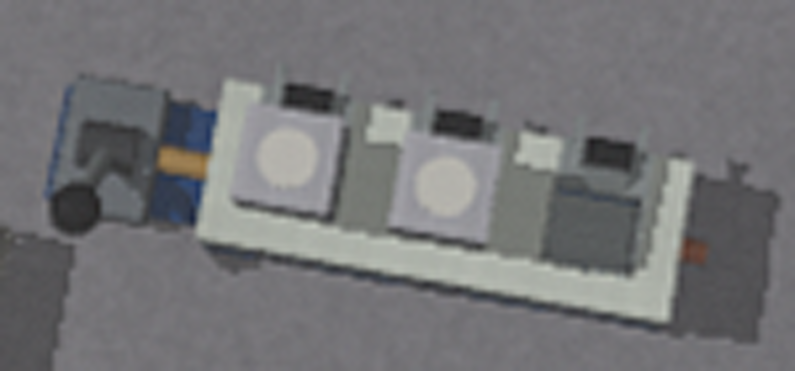

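View pics/c2.png

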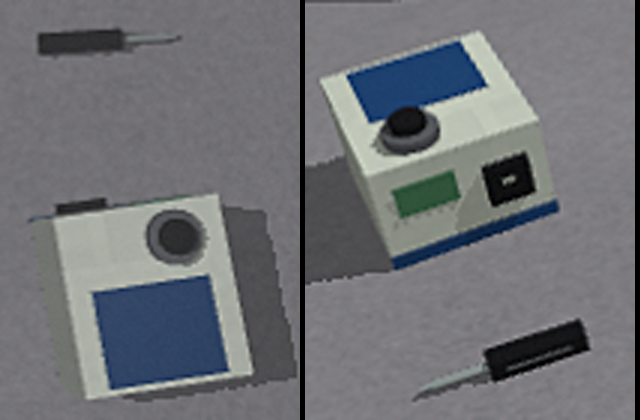

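The crops show discs centred on the cartridge tops, the knob at (76,208), the tester's top corners, the collar at upper left of the tester front, and the probe. I'll turn these into positions.

Run:
```python
from h import *
d=get('top');s=get('scene')
f=lambda u,v,k,o:(u/k+o[0]-.3,v/k+o[1]-.3)
A=lambda u,v:f(u,v,5.3,(240,235)); B=lambda u,v:f(u,v,3,(405,235)); C=lambda u,v:f(u-305,v,3,(110,180))
def p(n,uv,z): P=onz(d,uv,z); print(n,P.round(4)); return P
c0=p('cart0',A(287,157),.14);c1=p('cart1',A(446,187),.14);p('knob',A(76,208),.095)
v=c0-c1; print('dist',np.linalg.norm(v),'yaw',np.arctan2(-v[0],v[1]))
for n,q in zip('abcd',[(205,240),(668,322),(690,160),(232,80)]): p('man '+n,A(*q),.07)
for n,q in zip('abcd',[(55,218),(217,195),(252,374),(87,398)]): p('tester '+n,B(*q),.1)
p('button',B(178,236),.118)
p('hand back',B(38,43),.016);p('hand front',B(123,41),.016);p('tip',B(181,38),.009)
for q in [(483,163),(523,152),(534,195),(493,206)]:
    print('collar scene z=',onz(s,C(*q),.0735 if q[1]<180 else .0365).round(4))
for q in [(318,353),]: pass
for n,q in zip('abcd',[(191,269),(241,276),(225,348),(178,340)]): p('tray '+n,q,.045)
for n,q,z in [('solv',(276,168),.14),('jar',(175,213),.075),('drv',(340,313),.015)]: p(n,q,z)
```

```text
cart0 [0.5482 0.0674 0.14  ]
cart1 [ 0.5343 -0.0069  0.14  ]
knob [0.528  0.1717 0.095 ]
dist 0.0755710112789351 yaw -0.18487141828798906
man a [0.5144 0.1114 0.07  ]
man b [ 0.4747 -0.1162  0.07  ]
man c [ 0.5545 -0.1281  0.07  ]
man d [0.5939 0.0993 0.07  ]
tester a [ 0.4441 -0.2576  0.1   ]
tester b [ 0.4637 -0.3945  0.1   ]
tester c [ 0.3173 -0.4158  0.1   ]
tester d [ 0.2974 -0.2791  0.1   ]
button [ 0.4294 -0.3548  0.118 ]
hand back [ 0.6043 -0.2651  0.016 ]
hand front [ 0.6063 -0.3431  0.016 ]
tip [ 0.6102 -0.3985  0.009 ]
collar scene z= [ 0.448  -0.3054  0.0735]
collar scene z= [ 0.4463 -0.2725  0.0735]
collar scene z= [ 0.4587 -0.2723  0.0365]
collar scene z= [ 0.4595 -0.3063  0.0365]
tray a [0.5451 0.3471 0.045 ]
tray b [0.5266 0.2134 0.045 ]
tray c [0.3394 0.2494 0.045 ]
tray d [0.3598 0.3722 0.045 ]
solv [0.7953 0.1157 0.14  ]
jar [0.6911 0.3878 0.075 ]
drv [ 0.4297 -0.0513  0.015 ]
```

Call:
carry_out:
  xyz:
    - [0, 0, 0]
    - [0, 0, 0]
    - [-1, -0.9, 0]
    - [-1, -0.9, 0]
    - [-1, -0.9, 0]
    - [-1, -0.9, 0]
    - [-1, -0.9, 0]
    - [-1, -0.9, 0]
    - [-1, -0.9, 0]
    - [-1, -0.9, 0]
    - [-1, -0.9, 0]
    - [-1, -0.9, 0]
  twist: [-0.9, -0.91, 0, 0, 0, 0, 0, 0, 0, 0, 0, 0]
  hand: [0, 0, 0, 0, 0, 0, 0, 0, 0, 0, 0, 0]
  grip_force: 40

```text
time_s: 1.4
eef_pos: [0.4773, 0.1808, 0.2533]
tool_rot: [0.0, 0.087, 0.996, 0.0]
ft_force: [0.1, -0.6, -0.4]
gripper_width: 0.005
```

```bash
cat >> h.py <<'E'
from scipy.spatial.transform import Rotation as Rn
def to(P,yang=None,quiet=False):
    """print tool-axis units from the present pose to world P; yang = wanted world angle (deg) of tool y"""
    s=readout.sense(); q=s['tool_rot']; R=Rn.from_quat(q,scalar_first=True).as_matrix()
    a=np.degrees(np.arctan2(R[1,1],R[0,1]))
    print('t',round(s['time_s'],2),'tcp',np.round(s['eef_pos'],4),'yang',a.round(2),'F',np.round(s['ft_force'],1),'w',round(s['gripper_width'],3),'j',np.round(s['joints'],2),'z',R[:,2].round(3))
    if P is not None: print(' units',(R.T@(np.array(P)-s['eef_pos'])/.03).round(2), '' if yang is None else 'twist %.2f'%((a-yang)/8))
E
python3 -c "
from h import *
to([.483,.179,.253],80); to([.483,.179,.1],80)"
```

```text
t 1.4 tcp [0.4773 0.1808 0.2533] yang 79.97 F [ 0.1 -0.6 -0.4] w 0.005 j [ 0.29  0.21  1.63  0.    1.3  -1.11] z [ 0.  0. -1.]
 units [-0.2  -0.03  0.01] twist -0.00
t 1.4 tcp [0.4773 0.1808 0.2533] yang 79.97 F [ 0.1 -0.6 -0.4] w 0.005 j [ 0.29  0.21  1.63  0.    1.3  -1.11] z [ 0.  0. -1.]
 units [-0.2  -0.03  5.11] twist -0.00
```

Call:
carry_out:
  xyz:
    - [0, 0, 1]
    - [0, 0, 1]
    - [0, 0, 1]
    - [0, 0, 1]
    - [0, 0, 1]
    - [0, 0, 0]
    - [-0.5, 0, 0]
    - [-0.5, 0, 0]
    - [-0.5, 0, 0]
    - [-0.5, 0, 0]
    - [-0.5, 0, 0]
    - [-0.5, 0, 0]
  twist: [0, 0, 0, 0, 0, 0, 0, 0, 0, 0, 0, 0]
  hand: [0, 0, 0, 0, 0, 0, 0, 0, 0, 0, 0, 0]

```text
time_s: 2.6
eef_pos: [0.5661, 0.1667, 0.1051]
tool_rot: [0.001, 0.087, 0.996, 0.0]
ft_force: [-0.9, 0.8, -1.4]
gripper_width: -0.001
```

Call:
carry_out:
  xyz:
    - [-0.2, 0, 0]
    - [-0.2, 0, 0]
    - [-0.1, 0, 0]
    - [-0.1, 0, 0]
    - [0, 0, 0]
  twist: [0, 0, 0, 0, 0]
  hand: [0, 0, 0, 0, 0]

```text
time_s: 3.1
eef_pos: [0.5804, 0.1641, 0.1035]
tool_rot: [-0.003, 0.087, 0.996, -0.0]
ft_force: [-22.7, 1.1, 12.3]
gripper_width: -0.004
```

```bash
python3 -c "
from h import *
to([.5787,.1619,.1],80)"
```

```text
t 3.1 tcp [0.5804 0.1641 0.1035] yang 80.0 F [-22.7   1.1  12.3] w -0.004 j [ 0.21  0.58  1.5   0.    1.08 -1.18] z [-0.007 -0.    -1.   ]
 units [ 0.04 -0.08  0.12] twist 0.00
```

Call:
carry_out:
  xyz:
    - [0.5, 0, 0]
    - [0.5, 0, 0]
    - [0, 0, -1]
    - [0, 0, -1]
    - [0, 0, -1]
    - [-0.1, -0.9, 0]
    - [-0.1, -0.9, 0]
    - [-0.1, -0.8, 0]
    - [-0.2, -0.8, 0]
    - [0, 0, 0.4]
    - [0, 0, 0.3]
    - [0, 0, 0]
  twist: [0, 0, 0, 0, 0, 0, 0, 0, 0, 0, 0, 0]
  hand: [0, 0, 0, 0, 0, 0, 0, 0, 0, 0, 0, 0]

```text
time_s: 4.3
eef_pos: [0.5496, 0.0663, 0.1708]
tool_rot: [-0.001, 0.087, 0.996, -0.0]
ft_force: [-0.0, 0.5, -0.1]
gripper_width: 0.004
```

```bash
python3 -c "
from h import *
to([.5475,.0665,.155],80)
d=get('top');cv2.imwrite('pics/t1.png',cv2.resize(d['img'][220:360,170:390,::-1],None,fx=3,fy=3,interpolation=2))"
```

```text
t 4.3 tcp [0.5496 0.0663 0.1708] yang 80.0 F [-0.   0.5 -0.1] w 0.004 j [ 0.05  0.39  1.6   0.    1.15 -1.34] z [-0.003 -0.    -1.   ]
 units [ 0.07 -0.01  0.53] twist 0.00
```

View pics/t1.png

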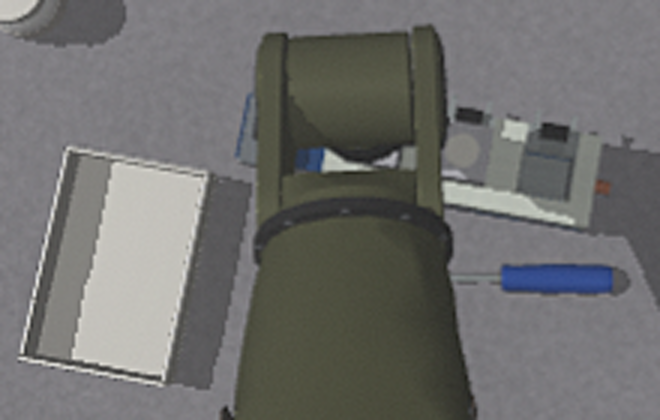

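The arm hides the lever, so I'll check it later. The tray has not moved. Next is the push on cart 0.

Call:
carry_out:
  xyz:
    - [0.07, 0, 0.2]
    - [0, 0, 0.1]
    - [0, 0, 0.1]
    - [0, 0, 0.1]
    - [0, 0, 0.05]
    - [0, 0, 0.05]
    - [0, 0, 0]
  twist: [0, 0, 0, 0, 0, 0, 0]
  hand: [0, 0, 0, 0, 0, 0, 0]

```text
time_s: 5.05
eef_pos: [0.5488, 0.0664, 0.1557]
tool_rot: [0.001, 0.087, 0.996, 0.0]
ft_force: [-3.3, 1.3, 13.1]
gripper_width: -0.001
```

Call:
carry_out:
  xyz:
    - [0, 0, 0.05]
    - [0, 0, 0.05]
    - [0, 0, 0.05]
    - [0, 0, 0]
  twist: [0, 0, 0, 0]
  hand: [0, 0, 0, 0]

```text
time_s: 5.45
eef_pos: [0.5493, 0.0663, 0.152]
tool_rot: [0.002, 0.087, 0.996, 0.0]
ft_force: [-4.1, 0.3, 18.9]
gripper_width: -0.002
```

Call:
carry_out:
  xyz:
    - [0, 0, -0.5]
    - [0, 0, -1]
    - [0, 0, -1]
    - [0, 0, -0.5]
    - [0, 0, 0]
    - [0, 0, 0]
    - [0, 0, 0]
    - [0, 0, 0]
  twist: [0, 0, 0, 0, 0, 0, 0, 0]
  hand: [0, 0, 0.75, 0.75, 0.75, 0.75, 0.75, 0.75]

```text
time_s: 6.25
eef_pos: [0.548, 0.066, 0.2387]
tool_rot: [-0.001, 0.087, 0.996, -0.0]
ft_force: [-0.0, -0.9, -0.4]
gripper_width: 0.752
```

```bash
python3 -c "
from h import *
to([.5475,.0665,.155],80)
d=get('wrist','w1.png'); print(proj(d,[[.5475,.0665,.168],[.5345,-.007,.14],[.5475,.0665,.14],[.602,.158,.092]]).round(0))"
```

```text
t 6.25 tcp [0.548  0.066  0.2387] yang 79.97 F [-0.  -0.9 -0.4] w 0.752 j [ 0.05  0.32  1.53 -0.    1.29 -1.34] z [-0.002 -0.    -1.   ]
 units [0.01 0.01 2.79] twist -0.00
[[325. 261.]
 [217. 245.]
 [325. 246.]
 [440. 268.]]
```

View pics/w1.png

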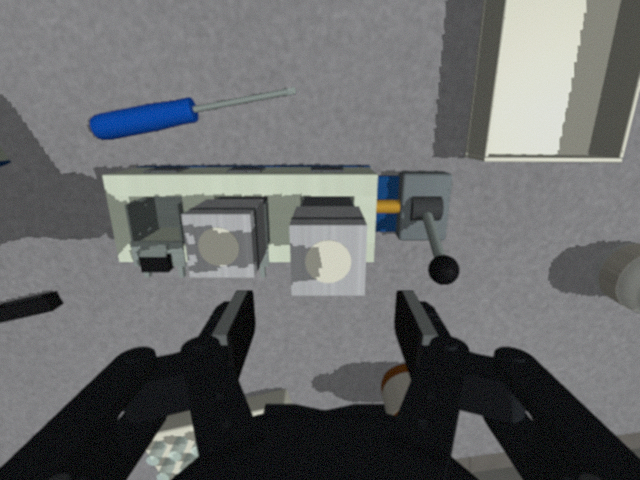

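Call:
carry_out:
  xyz:
    - [0, 0.03, 0.8]
    - [0, 0, 0.8]
    - [0, 0, 0.8]
    - [0, 0, 0.8]
    - [0, 0, 0]
    - [0, 0, 0]
    - [0, 0, 0]
    - [0, 0, 0]
    - [0, 0, 0]
    - [0, 0, 0]
  twist: [0, 0, 0, 0, 0, 0, 0, 0, 0, 0]
  hand: [0.75, 0.75, 0.75, 0.75, 0.75, 0, 0, 0, 0, 0]
  grip_force: 70

```text
time_s: 7.3
eef_pos: [0.5489, 0.067, 0.1445]
tool_rot: [0.001, 0.087, 0.996, 0.0]
ft_force: [1.3, 1.2, 2.5]
gripper_width: 0.528
```

Call:
carry_out:
  xyz:
    - [0, 0, -0.3]
    - [0, 0, -0.5]
    - [0, 0, -0.7]
    - [0, 0, -0.8]
    - [0, 0, -0.8]
  twist: [0, 0, 0, 0, 0]
  hand: [0, 0, 0, 0, 0]

```text
time_s: 7.8
eef_pos: [0.5481, 0.0668, 0.2379]
tool_rot: [-0.0, 0.087, 0.996, -0.0]
ft_force: [0.8, 0.1, -2.0]
gripper_width: 0.531
```

```bash
python3 -c "
from h import *
c=np.array([.4427,.2955]); u=np.array([.185,-.025]);u/=np.linalg.norm(u); print(u,c+.045*u,c-.045*u)
to([*(c+.045*u),.235],82)
to([*(c+.045*u),.145],82)"
```

```text
[ 0.99099243 -0.1339179 ] [0.48729466 0.28947369] [0.39810534 0.30152631]
t 7.8 tcp [0.5481 0.0668 0.2379] yang 79.97 F [ 0.8  0.1 -2. ] w 0.531 j [ 0.06  0.32  1.53 -0.    1.29 -1.34] z [-0.001 -0.    -1.   ]
 units [3.29 6.95 0.1 ] twist -0.25
t 7.8 tcp [0.5481 0.0668 0.2379] yang 79.97 F [ 0.8  0.1 -2. ] w 0.531 j [ 0.06  0.32  1.53 -0.    1.29 -1.34] z [-0.001 -0.    -1.   ]
 units [3.29 6.96 3.1 ] twist -0.25
```

```bash
cat >> h.py <<'E'
def chk(x0,x1,y0,y1,save=None):
    d=get('top',save); a=cv2.imread('pics/top0.png')[y0:y1,x0:x1].astype(int); b=d['img'][y0:y1,x0:x1,::-1].astype(int)
    m=(abs(a-b).max(2)>40); ys,xs=np.nonzero(m); print('changed px',m.sum(), (xs.min()+x0,xs.max()+x0,ys.min()+y0,ys.max()+y0) if m.any() else '')
E
python3 -c "
from h import *
chk(165,245,255,360);chk(405,475,235,260)"
```

```text
changed px 0 
changed px 0
```

Call:
carry_out:
  xyz:
    - [0, 1, 0]
    - [0.5, 1, 0]
    - [0.5, 1, 0]
    - [0.5, 1, 0]
    - [0.5, 1, 0]
    - [0.6, 1, 0]
    - [0.65, 0.95, 0]
    - [0, 0, 0]
  twist: [-0.2, 0, 0, 0, 0, 0, 0, 0]
  hand: [0, 0, 0, 0, 0, 0, 0, 0]

```text
time_s: 8.7
eef_pos: [0.4814, 0.2901, 0.2356]
tool_rot: [-0.001, 0.072, 0.997, -0.0]
ft_force: [1.4, -0.7, -2.9]
gripper_width: 0.529
```

```bash
python3 -c "
from h import *
to([0.4873,.2895,.0905],82)
d=get('wrist','w2.png')"
```

```text
t 8.7 tcp [0.4814 0.2901 0.2356] yang 81.77 F [ 1.4 -0.7 -2.9] w 0.529 j [ 0.48  0.34  1.51  0.    1.29 -0.95] z [-0.002 -0.    -1.   ]
 units [-0.21  0.01  4.84] twist -0.03
```

View pics/w2.png

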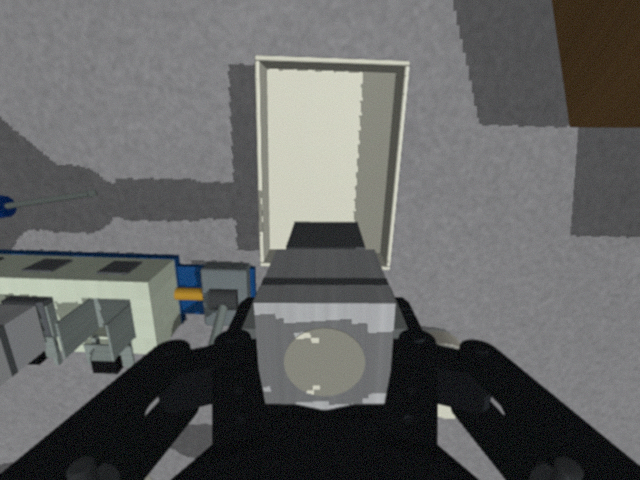

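The wrist view shows the cartridge held upright over the far half of the tray, with the tray where it was measured.

Call:
carry_out:
  xyz:
    - [-0.1, 0, 1]
    - [0, 0, 1]
    - [0, 0, 1]
    - [0, 0, 0.9]
    - [0, 0, 0.4]
    - [0, 0, 0.2]
    - [0, 0, 0.2]
    - [0, 0, 0.1]
    - [0, 0, 0]
  twist: [0, 0, 0, 0, 0, 0, 0, 0, 0]
  hand: [0, 0, 0, 0, 0, 0, 0, 0, 0]

```text
time_s: 9.65
eef_pos: [0.4866, 0.2869, 0.0932]
tool_rot: [0.0, 0.073, 0.997, 0.0]
ft_force: [0.6, 0.8, -2.4]
gripper_width: 0.535
```

Call:
carry_out:
  xyz:
    - [0, 0, 0.1]
    - [0, 0, 0]
    - [0, 0, 0]
    - [0, 0, 0]
    - [0, 0, 0]
    - [0, 0, -0.5]
    - [0, 0, -1]
    - [0, 0, -1]
    - [0, 0, -1]
    - [0, 0, -1]
  twist: [0, 0, 0, 0, 0, 0, 0, 0, 0, 0]
  hand: [0, 0, 0.8, 0.8, 0.8, 0.8, 0.8, 0.8, 0.8, 0.8]

```text
time_s: 10.65
eef_pos: [0.4862, 0.2868, 0.2273]
tool_rot: [0.0, 0.073, 0.997, 0.0]
ft_force: [-0.7, -0.3, 0.0]
gripper_width: 0.798
```

```bash
python3 -c "
from h import *
to([.5345,-.007,.235],80)
to([.5345,-.007,.163],80)"
```

```text
t 10.65 tcp [0.4862 0.2868 0.2273] yang 81.57 F [-0.7 -0.3  0. ] w 0.798 j [ 0.47  0.35  1.51  0.    1.28 -0.96] z [ 0.001  0.    -1.   ]
 units [-3.03 -9.45 -0.26] twist 0.20
t 10.65 tcp [0.4862 0.2868 0.2273] yang 81.57 F [-0.7 -0.3  0. ] w 0.798 j [ 0.47  0.35  1.51  0.    1.28 -0.96] z [ 0.001  0.    -1.   ]
 units [-3.02 -9.45  2.14] twist 0.20
```

Call:
carry_out:
  xyz:
    - [0, 0, 0]
    - [-0.3, -0.95, 0]
    - [-0.3, -0.95, 0]
    - [-0.3, -0.95, 0]
    - [-0.3, -0.95, 0]
    - [-0.3, -0.95, 0]
    - [-0.3, -0.95, 0]
    - [-0.3, -0.95, 0]
    - [-0.4, -0.95, 0]
    - [-0.4, -0.9, 0]
    - [-0.4, -0.9, 0]
    - [0, 0, 1]
  twist: [0.2, 0, 0, 0, 0, 0, 0, 0, 0, 0, 0, 0]
  hand: [0, 0, 0, 0, 0, 0, 0, 0, 0, 0, 0, 0]

```text
time_s: 11.85
eef_pos: [0.5366, -0.011, 0.1979]
tool_rot: [0.003, 0.089, 0.996, -0.0]
ft_force: [0.8, 0.8, -1.0]
gripper_width: -0.001
```

Call:
carry_out:
  xyz:
    - [0, 0, 0.7]
    - [0, 0, 0.2]
    - [0, 0, 0.2]
    - [0, 0, 0.1]
    - [0, 0, 0.1]
    - [0, 0, 0.1]
    - [0, 0, 0]
  twist: [0, 0, 0, 0, 0, 0, 0]
  hand: [0, 0, 0, 0, 0, 0, 0]

```text
time_s: 12.55
eef_pos: [0.5355, -0.0079, 0.155]
tool_rot: [0.002, 0.087, 0.996, -0.0]
ft_force: [-3.2, -0.3, 10.1]
gripper_width: 0.0
```

Call:
carry_out:
  xyz:
    - [0, 0, 0.05]
    - [0, 0, 0.05]
    - [0, 0, 0.05]
    - [0, 0, 0]
    - [0, 0, -0.5]
    - [0, 0, -1]
    - [0, 0, -1]
    - [0, 0, -0.5]
    - [0, 0, 0]
    - [0, 0, 0]
    - [0, 0, 0]
    - [0, 0, 0]
  twist: [0, 0, 0, 0, 0, 0, 0, 0, 0, 0, 0, 0]
  hand: [0, 0, 0, 0, 0, 0, 0.8, 0.8, 0.8, 0.8, 0.8, 0.8]

```text
time_s: 13.75
eef_pos: [0.5345, -0.008, 0.2374]
tool_rot: [-0.001, 0.087, 0.996, -0.0]
ft_force: [-0.4, 0.3, 0.1]
gripper_width: 0.802
```

```bash
python3 -c "
from h import *
to([.5345,-.007,.142],80)
d=get('wrist','w3.png'); print(proj(d,[[.5345,-.007,.168],[.5345,-.007,.14]]).round(0))
chk(165,245,255,360,'t3.png')"
```

```text
t 13.75 tcp [ 0.5345 -0.008   0.2374] yang 79.97 F [-0.4  0.3  0.1] w 0.802 j [-0.08  0.28  1.58 -0.    1.28 -1.48] z [-0.001  0.    -1.   ]
 units [0.   0.03 3.18] twist -0.00
[[326. 262.]
 [326. 247.]]
changed px 457 (np.int64(196), np.int64(236), np.int64(280), np.int64(303))
```

View pics/w3.png

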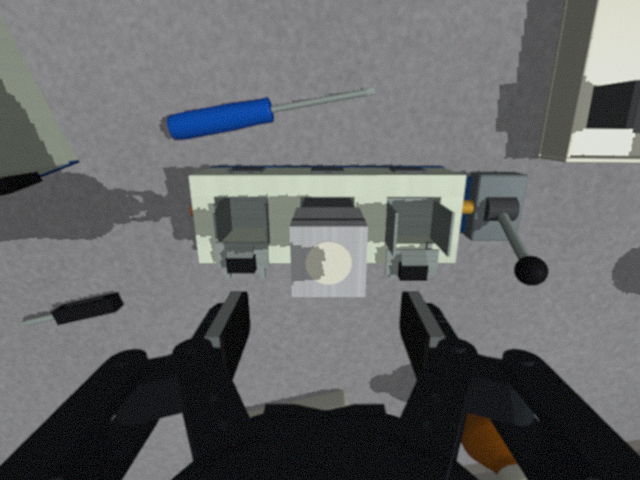

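Cart 1 has sprung up, centred at (330,262). Bays 0 and 2 are empty and the lever is over.

Call:
carry_out:
  xyz:
    - [0, 0.03, 0.8]
    - [0, 0, 0.8]
    - [0, 0, 0.8]
    - [0, 0, 0.8]
    - [0, 0, 0]
    - [0, 0, 0]
    - [0, 0, 0]
    - [0, 0, 0]
    - [0, 0, 0]
    - [0, 0, 0]
  twist: [0, 0, 0, 0, 0, 0, 0, 0, 0, 0]
  hand: [0.8, 0.8, 0.8, 0.8, 0.8, 0, 0, 0, 0, 0]
  grip_force: 70

```text
time_s: 14.85
eef_pos: [0.5353, -0.0072, 0.143]
tool_rot: [0.001, 0.087, 0.996, 0.0]
ft_force: [0.7, 1.3, 3.0]
gripper_width: 0.529
```

Call:
carry_out:
  xyz:
    - [0, 0, -0.3]
    - [0, 0, -0.5]
    - [0, 0, -0.7]
    - [0, 0, -0.9]
    - [0, 0, -0.9]
    - [0, 0, -0.9]
  twist: [0, 0, 0, 0, 0, 0]
  hand: [0, 0, 0, 0, 0, 0]

```text
time_s: 15.45
eef_pos: [0.5345, -0.0072, 0.2697]
tool_rot: [-0.0, 0.087, 0.996, -0.0]
ft_force: [-0.3, 0.6, -2.0]
gripper_width: 0.529
```

```bash
python3 -c "
from h import *
to([.399,.3015,.265],82)
chk(165,245,255,360,'t4.png')
a=cv2.imread('pics/t4.png');cv2.imwrite('pics/t4c.png',cv2.resize(a[255:360,165:285],None,fx=4,fy=4,interpolation=2))"
```

```text
t 15.45 tcp [ 0.5345 -0.0072  0.2697] yang 79.96 F [-0.3  0.6 -2. ] w 0.529 j [-0.08  0.25  1.54 -0.    1.35 -1.48] z [-0.001 -0.    -1.   ]
 units [6.24 9.35 0.16] twist -0.25
changed px 457 (np.int64(196), np.int64(236), np.int64(280), np.int64(303))
```

View pics/t4c.png

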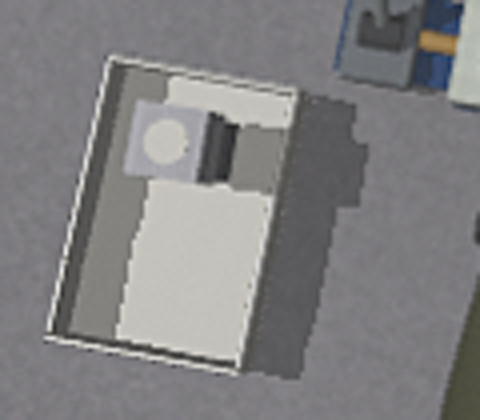

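Cart 0 stands upright in the far part of the tray, and the near half is free.

Call:
carry_out:
  xyz:
    - [0.6, 0.9, 0]
    - [0.6, 0.9, 0]
    - [0.6, 0.9, 0]
    - [0.6, 0.95, 0]
    - [0.6, 0.95, 0]
    - [0.65, 0.95, 0]
    - [0.65, 0.95, 0]
    - [0.65, 0.95, 0]
    - [0.65, 0.95, 0]
    - [0.65, 0.95, 0]
    - [0, 0, 0]
    - [0, 0, 0]
  twist: [0, 0, 0, 0, 0, 0, 0, 0, 0, 0, -0.25, 0]
  hand: [0, 0, 0, 0, 0, 0, 0, 0, 0, 0, 0, 0]

```text
time_s: 16.7
eef_pos: [0.3986, 0.3021, 0.2683]
tool_rot: [-0.0, 0.069, 0.998, -0.0]
ft_force: [-0.7, -0.3, -2.1]
gripper_width: 0.53
```

```bash
python3 -c "
from h import *
to([.399,.3015,.091],82)"
```

```text
t 16.7 tcp [0.3986 0.3021 0.2683] yang 82.09 F [-0.7 -0.3 -2.1] w 0.53 j [ 0.58  0.18  1.64 -0.    1.33 -0.86] z [-0. -0. -1.]
 units [-0.02 -0.02  5.91] twist 0.01
```

Call:
carry_out:
  xyz:
    - [0, 0, 1]
    - [0, 0, 1]
    - [0, 0, 1]
    - [0, 0, 1]
    - [0, 0, 0.9]
    - [0, 0, 0.4]
    - [0, 0, 0.3]
    - [0, 0, 0.2]
    - [0, 0, 0.1]
    - [0, 0, 0]
  twist: [0, 0, 0, 0, 0, 0, 0, 0, 0, 0]
  hand: [0, 0, 0, 0, 0, 0, 0, 0, 0, 0]

```text
time_s: 17.7
eef_pos: [0.3993, 0.3018, 0.0916]
tool_rot: [0.0, 0.07, 0.998, 0.0]
ft_force: [-0.4, 0.1, -1.6]
gripper_width: 0.529
```

Call:
carry_out:
  xyz:
    - [0, 0, 0.07]
    - [0, 0, 0]
    - [0, 0, 0]
    - [0, 0, 0]
    - [0, 0, 0]
    - [0, 0, -0.5]
    - [0, 0, -1]
    - [0, 0, -1]
    - [0, 0, -1]
    - [0, 0, -1]
  twist: [0, 0, 0, 0, 0, 0, 0, 0, 0, 0]
  hand: [0, 0, 0.8, 0.8, 0.8, 0.8, 0.8, 0.8, 0.8, 0.8]

```text
time_s: 18.7
eef_pos: [0.399, 0.3016, 0.2255]
tool_rot: [0.0, 0.07, 0.998, 0.0]
ft_force: [-0.1, -0.2, -0.8]
gripper_width: 0.8
```

```bash
python3 -c "
from h import *
to([.60,-.30,.225],0)
chk(405,475,235,260); chk(420,500,298,370)"
```

```text
t 18.7 tcp [0.399  0.3016 0.2255] yang 81.97 F [-0.1 -0.2 -0.8] w 0.8 j [ 0.57  0.21  1.7  -0.    1.23 -0.86] z [ 0.  0. -1.]
 units [ -9.44 -18.92   0.02] twist 10.25
changed px 0 
changed px 0
```

Call:
carry_out:
  xyz:
    - [-0.5, -1, 0]
    - [-0.5, -1, 0]
    - [-0.5, -1, 0]
    - [-0.5, -1, 0]
    - [-0.5, -1, 0]
    - [-0.5, -1, 0]
    - [-0.5, -1, 0]
    - [-0.5, -1, 0]
    - [-0.5, -1, 0]
    - [-0.5, -1, 0]
    - [-0.5, -1, 0]
    - [-0.5, -1, 0]
  twist: [0, 0, 0, 0, 0, 0, 0, 0, 0, 0, 0, 0]
  hand: [0.8, 0.8, 0.8, 0.8, 0.8, 0.8, 0.8, 0.8, 0.6, 0.6, 0.6, 0.6]

```text
time_s: 20.0
eef_pos: [0.5271, -0.0813, 0.2234]
tool_rot: [-0.0, 0.07, 0.998, 0.0]
ft_force: [0.7, 0.1, 0.6]
gripper_width: 0.596
```

Call:
carry_out:
  xyz:
    - [-0.5, -1, 0]
    - [-0.5, -1, 0]
    - [-0.5, -1, 0]
    - [-0.5, -1, 0]
    - [-0.5, -1, 0]
    - [-0.5, -1, 0]
    - [-0.45, -0.9, 0]
  twist: [0, 0, 0, 0, 0, 0, 0]
  hand: [0.6, 0.6, 0.6, 0.6, 0.6, 0.6, 0.6]

```text
time_s: 20.7
eef_pos: [0.6007, -0.3008, 0.223]
tool_rot: [-0.001, 0.07, 0.998, 0.0]
ft_force: [0.0, 0.3, 0.5]
gripper_width: 0.597
```

Call:
carry_out:
  xyz:
    - [0, 0, 0]
    - [0, 0, 0]
    - [0, 0, 0]
    - [0, 0, 0]
    - [0, 0, 0]
    - [0, 0, 0]
    - [0, 0, 0]
    - [0, 0, 0]
    - [0, 0, 0]
    - [0, 0, 0]
    - [0, 0, 0]
  twist: [1, 1, 1, 1, 1, 1, 1, 1, 1, 1, 0]
  hand: [0.6, 0.6, 0.6, 0.6, 0.6, 0.6, 0.6, 0.6, 0.6, 0.6, 0.6]

```text
time_s: 21.8
eef_pos: [0.6005, -0.2993, 0.2231]
tool_rot: [-0.001, 0.696, 0.718, -0.0]
ft_force: [-0.6, -0.3, -1.0]
gripper_width: 0.601
```

```bash
python3 -c "
from h import *
to([.605,-.304,.12],2)
d=get('wrist','w5.png'); print(proj(d,[[.605,-.304,.009],[.61,-.3985,.009],[.46,-.29,.055],[.605,-.265,.018]]).round(0)); print(ray(d,(320,240)))
chk(165,245,255,360)"
```

```text
t 21.8 tcp [ 0.6005 -0.2993  0.2231] yang 1.84 F [-0.6 -0.3 -1. ] w 0.601 j [-0.52  0.6   1.17 -0.    1.38 -0.55] z [-0.001  0.001 -1.   ]
 units [-0.16  0.15  3.44] twist -0.02
[[329. 213.]
 [330. 296.]
 [166. 205.]
 [331. 175.]]
(array([ 0.59814156, -0.22115686,  0.34500079]), array([-0.00426537, -0.31785469, -0.94830513]))
changed px 942 (np.int64(188), np.int64(236), np.int64(280), np.int64(336))
```

View pics/w5.png

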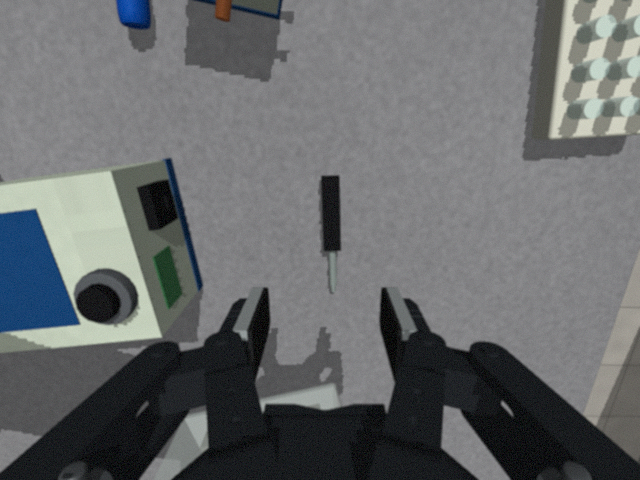

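The handle runs from (330,176) to (332,250), within about 2 px of the prediction. The tester's front and socket collar are at left, near (160,204).

Run:
```python
from h import *
d=get('wrist'); im=d['img'].astype(int)
m=((im.max(2)<45)).astype(np.uint8); m[:170]=0; m[260:]=0; m[:,:310]=0;m[:,355:]=0
c=max(cv2.findContours(m,0,2)[0],key=cv2.contourArea); r=cv2.minAreaRect(c); b=cv2.boxPoints(r); print(r)
for p in b: print(p.round(1), onz(d,p,.016).round(4), onz(d,p,0.009).round(4))
# tip
g=(im[255:300,315:350].min(2)>120); ys,xs=np.nonzero(g); 
for y in (258,270,280,290):
    x=np.nonzero(im[y,318:350].min(1)>118)[0]+318; print(y,x)
    if len(x): print(onz(d,(x.mean(),y),.009).round(4))
print('collar mask'); m=(im.max(2)<45).astype(np.uint8); m[:,:130]=0;m[:,190:]=0;m[:170]=0;m[240:]=0
c=max(cv2.findContours(m,0,2)[0],key=cv2.contourArea); print(cv2.approxPolyDP(c,3,True)[:,0].tolist())
P=np.array([.46,-.29,.055]);n=np.array([.9896,.1437,0]);t=np.array([-.1437,.9896,0]);z=np.array([0,0,1])
print(proj(d,[P+.0185*(a*t+b*z)+k*n for k in (0,-.01) for a,b in ((1,1),(-1,1),(-1,-1),(1,-1))]).round(1).tolist())
```

```text
((330.41510009765625, 213.0015869140625), (74.1566162109375, 16.449901580810547), 88.91908264160156)
[321.5 176.1] [ 0.5961 -0.2663  0.016 ] [ 0.5961 -0.2672  0.009 ]
[337.9 175.8] [ 0.6121 -0.2653  0.016 ] [ 0.6124 -0.2663  0.009 ]
[339.3 249.9] [ 0.6174 -0.3417  0.016 ] [ 0.6179 -0.3443  0.009 ]
[322.9 250.2] [ 0.6004 -0.3427  0.016 ] [ 0.6004 -0.3453  0.009 ]
258 [318 319 320 321 322 323 324 330 331 332 333 336 337 338 339 340 341 342
 343 344 345 346 347 348 349]
[ 0.6134 -0.3536  0.009 ]
270 [318 319 320 321 322 323 324 325 326 331 332 333 337 338 339 340 341 342
 343 344 345 346 347 348 349]
[ 0.6134 -0.3676  0.009 ]
280 [318 319 320 321 322 323 324 325 326 331 332 333 334 337 338 339 340 341
 342 343 344 345 346 347 348 349]
[ 0.614  -0.3794  0.009 ]
290 [318 319 320 321 322 323 324 325 326 332 333 334 335 336 337 338 339 340
 341 342 343 344 345 346 347 348 349]
[ 0.6148 -0.3915  0.009 ]
collar mask
[[167, 179], [138, 186], [149, 228], [159, 227], [177, 216]]
[[149.8, 186.1], [161.1, 229.5], [179.0, 218.2], [169.6, 179.4], [137.9, 187.4], [149.6, 230.7], [168.8, 219.3], [159.1, 180.5]]
```

```bash
python3 -c "
from h import *
to([.606,-.297,.026],3.6)"
```

```text
t 21.95 tcp [ 0.6006 -0.2993  0.2237] yang 2.19 F [ 0.3 -0.5  0.3] w 0.599 j [-0.52  0.6   1.17 -0.    1.38 -0.56] z [-0.001  0.    -1.   ]
 units [0.07 0.19 6.59] twist -0.18
```

Call:
carry_out:
  xyz:
    - [0.07, 0.18, 0]
    - [0, 0, 1]
    - [0, 0, 1]
    - [0, 0, 1]
    - [0, 0, 1]
    - [0, 0, 1]
    - [0, 0, 0.7]
    - [0, 0, 0.4]
    - [0, 0, 0.2]
    - [0, 0, 0.1]
    - [0, 0, 0]
    - [0, 0, 0]
  twist: [-0.18, 0, 0, 0, 0, 0, 0, 0, 0, 0, 0, 0]
  hand: [0.6, 0.6, 0.6, 0.6, 0.6, 0.6, 0.6, 0.6, 0.6, 0.6, 0.6, 0.6]

```text
time_s: 23.15
eef_pos: [0.6064, -0.2973, 0.0333]
tool_rot: [0.001, 0.686, 0.728, 0.0]
ft_force: [-0.1, 0.5, -0.5]
gripper_width: 0.601
```

```bash
python3 -c "
from h import *
to([.606,-.297,.026],3.6)"
```

```text
t 23.15 tcp [ 0.6064 -0.2973  0.0333] yang 3.43 F [-0.1  0.5 -0.5] w 0.601 j [-0.51  0.81  1.29  0.    1.05 -0.57] z [ 0.001 -0.001 -1.   ]
 units [ 0.01 -0.01  0.24] twist -0.02
```

Call:
carry_out:
  xyz:
    - [0, 0, 0.12]
    - [0, 0, 0.1]
    - [0, 0, 0]
    - [0, 0, 0]
    - [0, 0, 0]
    - [0, 0, 0]
    - [0, 0, 0]
    - [0, 0, 0]
  twist: [0, 0, 0, 0, 0, 0, 0, 0]
  hand: [0.6, 0.6, 0, 0, 0, 0, 0, 0]
  grip_force: 80

```text
time_s: 23.95
eef_pos: [0.6061, -0.2971, 0.026]
tool_rot: [0.0, 0.686, 0.728, 0.0]
ft_force: [-0.7, 0.3, 3.3]
gripper_width: 0.186
```

```bash
python3 -c "
from h import *
to([.606,-.297,.1],3.6)"
```

```text
t 23.95 tcp [ 0.6061 -0.2971  0.026 ] yang 3.41 F [-0.7  0.3  3.3] w 0.186 j [-0.51  0.82  1.29  0.    1.04 -0.57] z [ 0.001 -0.    -1.   ]
 units [ 0.   -0.   -2.47] twist -0.02
```

Call:
carry_out:
  xyz:
    - [0, 0, -1]
    - [0, 0, -1]
    - [0, 0, -0.5]
    - [0, 0, 0]
    - [0, 0, 0]
    - [0, 0, 0]
    - [0, 0, 0]
    - [0, 0, 0]
    - [0, 0, 0]
    - [0, 0, 0]
    - [0, 0, 0]
    - [0, 0, 0]
  twist: [0, 0, 0, 1, 1, 1, 1, 1, 1, 1, 1, 1]
  hand: [0, 0, 0, 0, 0, 0, 0, 0, 0, 0, 0, 0]

```text
time_s: 25.15
eef_pos: [0.6057, -0.2969, 0.0997]
tool_rot: [-0.0, 0.983, 0.183, -0.0]
ft_force: [0.2, -0.4, -0.5]
gripper_width: 0.187
```

```bash
python3 -c "
from h import *
n=np.array([.9896,.1437]); m=np.array([.4595,-.289])
print(m+n*.13)
to([*(m+n*.13),.072],-81.75)"
```

```text
[ 0.588148 -0.270319]
t 25.15 tcp [ 0.6057 -0.2969  0.0997] yang -68.92 F [ 0.2 -0.4 -0.5] w 0.187 j [-0.51  0.72  1.26  0.    1.16  0.69] z [-0.001  0.001 -1.   ]
 units [-0.23 -1.04  0.92] twist 1.60
```

Call:
carry_out:
  xyz:
    - [0, 0, 0]
    - [0, 0, 0]
    - [-0.2, -0.5, 0.3]
    - [-0.25, -0.46, 0.3]
    - [0, 0, 0.25]
    - [0, 0, 0]
  twist: [0.8, 0.8, 0, 0, 0, 0]
  hand: [0, 0, 0, 0, 0, 0]

```text
time_s: 25.75
eef_pos: [0.5879, -0.2705, 0.0737]
tool_rot: [-0.001, 0.997, 0.075, -0.001]
ft_force: [0.8, -0.2, -1.1]
gripper_width: 0.187
```

Run:
```python
from h import *
n=np.array([.9896,.1437]); m=np.array([.4595,-.289])
to([*(m+n*.13),.072],-81.75)
s=get('scene','s6.png'); t=get('top','t6.png')
e=np.array(readout.sense()['eef_pos']); e[2]-=.017
N=np.array([*n,0]); c=e-.008*N
print('pred tip scene',proj(s,[c-.0875*N,c,[*m,.055]]).round(1).tolist(),'top',proj(t,[c-.0875*N,c,[*m,.055]]).round(1).tolist())
a=cv2.resize(s['img'][180:280,110:235,::-1],None,fx=4,fy=4,interpolation=2)
b=cv2.resize(t['img'][235:335,410:490,::-1],None,fx=4,fy=4,interpolation=2)
cv2.imwrite('pics/c6.png',np.hstack([a[:,:500],b[:,:300]]))
```

```text
t 25.75 tcp [ 0.5879 -0.2705  0.0737] yang -81.38 F [ 0.8 -0.2 -1.1] w 0.187 j [-0.49  0.7   1.37 -0.    1.08  0.93] z [-0.002  0.001 -1.   ]
 units [ 0.01 -0.    0.06] twist 0.05
pred tip scene [[182.2, 248.2], [195.0, 270.1], [178.0, 240.9]] top [[429.4, 288.4], [423.5, 255.7], [431.2, 301.7]]
```

View pics/c6.png

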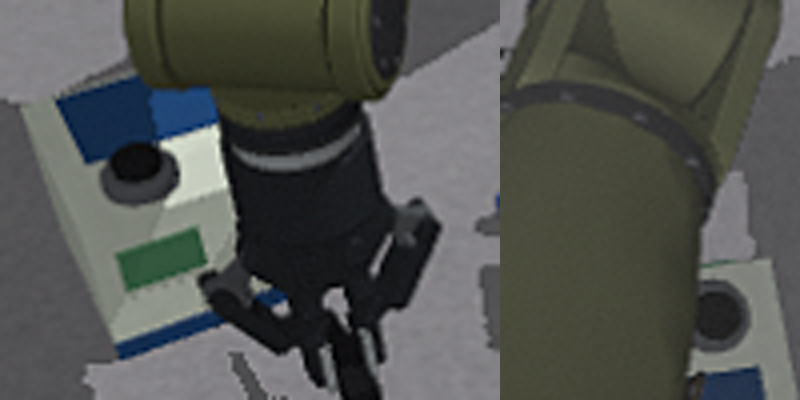

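The gripper hides the needle in both views. I'll refine the socket position from the unobstructed first scene image instead.

Run:
```python
from h import *
s=get('scene'); im=cv2.imread('pics/scene0.png')
# first image, collar: subpixel via upscaling
k=6; c=cv2.resize(im[225:258,160:195],None,fx=k,fy=k,interpolation=cv2.INTER_CUBIC)
m=(c.max(2)<75).astype(np.uint8); q=max(cv2.findContours(m,0,2)[0],key=cv2.contourArea)
ap=cv2.approxPolyDP(cv2.convexHull(q),6,True)[:,0]/k-.5+.5/k+np.array([160,225]); print(ap.round(1).tolist())
P=np.array([.4595,-.289,.055]);n=np.array([.9896,.1437,0]);t=np.array([-.1437,.9896,0]);z=np.array([0,0,1])
pr=proj(s,[P]+[P+.0185*(a*t+b*z) for a,b in ((1,1),(-1,1),(-1,-1),(1,-1))]); print(pr.round(1).tolist())
print('light centre'); g=c.max(2); 
r=cv2.minAreaRect(q); print(r[0][0]/k+160,r[0][1]/k+225)
# px sensitivities
for v in (t,z,n): print((proj(s,[P+v*.01])[0]-pr[0]).round(2))
```

```text
[[182.8, 230.4], [186.2, 243.2], [172.2, 248.4], [168.6, 235.4]]
[[178.0, 240.9], [183.9, 232.7], [169.2, 237.7], [172.1, 249.1], [186.5, 244.1]]
light centre
177.87541961669922 239.9529825846354
[ 3.92 -1.35]
[-0.75 -3.1 ]
[1.33 2.28]
```

Call:
carry_out:
  xyz:
    - [0, -0.01, 0.06]
    - [-0.3, 0, 0]
    - [-0.3, 0, 0]
    - [-0.3, 0, 0]
    - [-0.2, 0, 0]
    - [0, 0, 0]
  twist: [0.05, 0, 0, 0, 0, 0]
  hand: [0, 0, 0, 0, 0, 0]

```text
time_s: 26.5
eef_pos: [0.5548, -0.2754, 0.0735]
tool_rot: [0.0, 0.997, 0.071, -0.0]
ft_force: [-0.3, -0.2, -0.6]
gripper_width: 0.187
```

Run:
```python
from h import *
n=np.array([.9896,.1437]); m=np.array([.4594,-.2886])
to([*(m+n*.0955),.072],-81.75);to([*(m+n*.0455),.072],-81.75)
chk(165,245,255,360)
```

```text
t 26.5 tcp [ 0.5548 -0.2754  0.0735] yang -81.83 F [-0.3 -0.2 -0.6] w 0.187 j [-0.52  0.64  1.46 -0.    1.03  0.91] z [ 0. -0. -1.]
 units [-0.03 -0.02  0.05] twist -0.01
t 26.5 tcp [ 0.5548 -0.2754  0.0735] yang -81.83 F [-0.3 -0.2 -0.6] w 0.187 j [-0.52  0.64  1.46 -0.    1.03  0.91] z [ 0. -0. -1.]
 units [-1.7  -0.02  0.05] twist -0.01
changed px 943 (np.int64(188), np.int64(236), np.int64(280), np.int64(336))
```

Call:
carry_out:
  xyz:
    - [-0.1, -0.02, 0.05]
    - [-0.1, 0, 0]
    - [-0.1, 0, 0]
    - [-0.1, 0, 0]
    - [0, 0, 0]
  twist: [0, 0, 0, 0, 0]
  hand: [0, 0, 0, 0, 0]

```text
time_s: 27.05
eef_pos: [0.5433, -0.2762, 0.0718]
tool_rot: [-0.0, 0.997, 0.071, -0.0]
ft_force: [-0.7, -0.6, -0.4]
gripper_width: 0.186
```

Call:
carry_out:
  xyz:
    - [-0.15, 0, 0]
    - [-0.15, 0, 0]
    - [-0.15, 0, 0]
    - [-0.15, 0, 0]
    - [0, 0, 0]
  twist: [0, 0, 0, 0, 0]
  hand: [0, 0, 0, 0, 0]

```text
time_s: 27.55
eef_pos: [0.5253, -0.2788, 0.0718]
tool_rot: [-0.0, 0.997, 0.071, -0.0]
ft_force: [-0.7, 0.0, -0.4]
gripper_width: 0.182
```

Run:
```python
from h import *
n=np.array([.9896,.1437]); m=np.array([.4594,-.2886])
to([*(m+n*.0455),.072],-81.75)
```

```text
t 27.55 tcp [ 0.5253 -0.2788  0.0718] yang -81.81 F [-0.7  0.  -0.4] w 0.182 j [-0.55  0.6   1.54 -0.    1.    0.88] z [-0.  0. -1.]
 units [-0.7   0.01 -0.01] twist -0.01
```

Call:
carry_out:
  xyz:
    - [-0.15, 0, 0]
    - [-0.15, 0, 0]
    - [-0.15, 0, 0]
    - [-0.1, 0, 0]
    - [-0.1, 0, 0]
    - [-0.05, 0, 0]
    - [0, 0, 0]
  twist: [0, 0, 0, 0, 0, 0, 0]
  hand: [0, 0, 0, 0, 0, 0, 0]

```text
time_s: 28.25
eef_pos: [0.5049, -0.2818, 0.0718]
tool_rot: [0.0, 0.997, 0.072, -0.0]
ft_force: [-0.2, -0.3, -0.6]
gripper_width: 0.187
```

Call:
carry_out:
  xyz:
    - [-0.1, 0, 0]
    - [-0.1, 0, 0]
    - [0, 0, 0]
  twist: [0, 0, 0]
  hand: [0, 0, 0]

```text
time_s: 28.55
eef_pos: [0.5033, -0.282, 0.0731]
tool_rot: [0.001, 0.997, 0.072, 0.006]
ft_force: [34.5, 7.0, -11.2]
gripper_width: 0.186
```

Call:
carry_out:
  xyz:
    - [0.12, 0, 0]
    - [0, 0, 0.05]
    - [0, 0, 0.03]
    - [0, 0, 0]
  twist: [0, 0, 0, 0]
  hand: [0, 0, 0, 0]

```text
time_s: 28.95
eef_pos: [0.5038, -0.2821, 0.0702]
tool_rot: [0.001, 0.997, 0.072, 0.002]
ft_force: [9.0, 3.2, 2.8]
gripper_width: 0.182
```

Call:
carry_out:
  xyz:
    - [0, 0, 0]
    - [0, 0, 0]
    - [0, 0, 0]
    - [0, 0, 0]
    - [0, 0, -0.5]
    - [0, 0, -1]
    - [0, 0, -1]
    - [0, 0, -1]
    - [0, 0, -1]
  twist: [0, 0, 0, 0, 0, 0, 0, 0, 0]
  hand: [0.5, 0.5, 0.5, 0.5, 0.5, 0.5, 0.5, 0, 0]

```text
time_s: 29.85
eef_pos: [0.5025, -0.282, 0.2069]
tool_rot: [0.0, 0.997, 0.072, 0.0]
ft_force: [-0.5, -0.5, -0.2]
gripper_width: 0.168
```

Call:
carry_out:
  xyz:
    - [1, 0, 0]
    - [1, 0, 0]
    - [1, 0, 0]
    - [1, 0, 0]
  twist: [0, 0, 0, 0]
  hand: [0, 0, 0, 0]

```text
time_s: 30.25
eef_pos: [0.6224, -0.2647, 0.2058]
tool_rot: [0.0, 0.997, 0.072, 0.0]
ft_force: [-0.8, -0.4, -0.1]
gripper_width: 0.001
```

Run:
```python
from h import *
to([.4294,-.3548,.2],-81.75); to([.4294,-.3548,.148],-81.75)
d=get('wrist'); s=get('scene'); cv2.imwrite('pics/c7.png',np.hstack([cv2.resize(d['img'][:,:,::-1],(400,300)),cv2.resize(s['img'][180:300,100:260,::-1],(400,300),interpolation=2)]))
```

```text
t 30.25 tcp [ 0.6224 -0.2647  0.2058] yang -81.8 F [-0.8 -0.4 -0.1] w 0.001 j [-0.46  0.62  1.17 -0.    1.35  0.97] z [ 0.001 -0.    -1.   ]
 units [-6.8   2.06  0.19] twist -0.01
t 30.25 tcp [ 0.6224 -0.2647  0.2058] yang -81.8 F [-0.8 -0.4 -0.1] w 0.001 j [-0.46  0.62  1.17 -0.    1.35  0.97] z [ 0.001 -0.    -1.   ]
 units [-6.8   2.05  1.92] twist -0.01
```

View pics/c7.png

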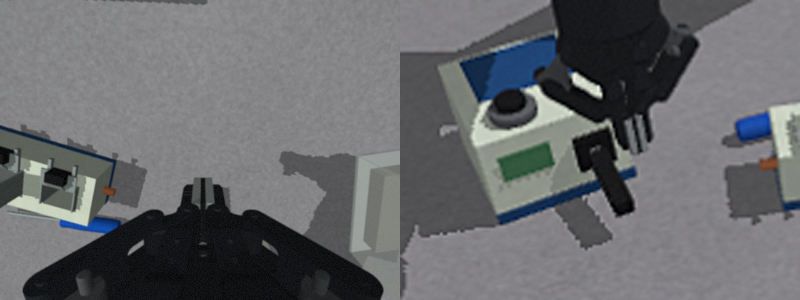

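The probe sits in the socket with its handle up against the collar, drooping slightly. Now I'll go over the button.

Call:
carry_out:
  xyz:
    - [-0.85, 0.25, 0]
    - [-0.85, 0.25, 0]
    - [-0.85, 0.25, 0]
    - [-0.85, 0.25, 0]
    - [-0.85, 0.25, 0]
    - [-0.85, 0.25, 0]
    - [-0.85, 0.25, 0]
    - [-0.85, 0.3, 0]
    - [0, 0, 0]
  twist: [0, 0, 0, 0, 0, 0, 0, 0, 0]
  hand: [0, 0, 0, 0, 0, 0, 0, 0, 0]

```text
time_s: 31.25
eef_pos: [0.4257, -0.3561, 0.2055]
tool_rot: [0.0, 0.998, 0.07, 0.0]
ft_force: [-0.4, 0.6, 0.7]
gripper_width: -0.001
```

Run:
```python
from h import *
to([.4294,-.3548,.142],-81.75)
s=get('scene'); t=get('top'); d=get('wrist')
print('wrist pred button',proj(d,[[.4294,-.3548,.118]]))
cv2.imwrite('pics/c8.png',np.hstack([cv2.resize(s['img'][190:290,100:220,::-1],(360,300),interpolation=2),cv2.resize(t['img'][240:340,400:500,::-1],(300,300),interpolation=2)]))
P=np.array([.4594,-.2886,.055]);n=np.array([.9896,.1437,0])
print('top handle pred',proj(t,[P,P+.075*n]).round(1).tolist(), 'scene',proj(s,[P,P+.075*n]).round(1).tolist())
```

```text
t 31.25 tcp [ 0.4257 -0.3561  0.2055] yang -81.95 F [-0.4  0.6  0.7] w -0.001 j [-0.76  0.35  1.56 -0.    1.22  0.67] z [ 0.    -0.001 -1.   ]
 units [ 0.13 -0.03  2.12] twist -0.02
wrist pred button [[323.89328327 249.2477386 ]]
top handle pred [[431.0, 301.7], [426.0, 273.5]] scene [[178.2, 240.9], [188.6, 258.7]]
```

View pics/c8.png

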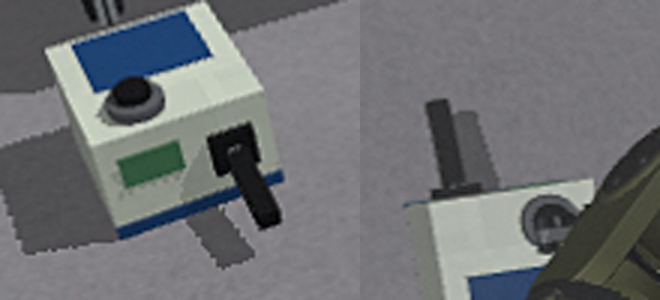

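Handle rear end is at top-image (425.7, 273.5), against (426.0, 273.5) predicted for fully in. Pressing the button.

Call:
carry_out:
  xyz:
    - [0.12, -0.03, 0.7]
    - [0, 0, 0.7]
    - [0, 0, 0.4]
    - [0, 0, 0.2]
    - [0, 0, 0.15]
    - [0, 0, 0.1]
    - [0, 0, 0.1]
    - [0, 0, 0]
  twist: [0, 0, 0, 0, 0, 0, 0, 0]
  hand: [0, 0, 0, 0, 0, 0, 0, 0]

```text
time_s: 32.2
eef_pos: [0.4322, -0.3536, 0.1375]
tool_rot: [0.001, 0.997, 0.072, 0.001]
ft_force: [-11.7, 12.4, 33.4]
gripper_width: -0.003
```

33 N at z 0.1375 is more than the button's 5 N, with some side force. I'll back off and look at how the tip is centred.

Call:
carry_out:
  xyz:
    - [0, 0, -0.2]
    - [0, 0, -0.5]
    - [0, 0, -0.5]
    - [0, 0, 0]
  twist: [0, 0, 0, 0]
  hand: [0, 0, 0, 0]

```text
time_s: 32.6
eef_pos: [0.4325, -0.3542, 0.1722]
tool_rot: [0.002, 0.997, 0.072, 0.001]
ft_force: [0.5, -0.1, -0.6]
gripper_width: 0.001
```

Run:
```python
from h import *
to([.4294,-.3548,.142],-81.75)
s=get('scene'); d=get('wrist')
im=cv2.imread('pics/scene0.png'); c=cv2.resize(im[212:232,132:158],None,fx=6,fy=6,interpolation=2)
m=(c.max(2)<50).astype(np.uint8); q=max(cv2.findContours(m,0,2)[0],key=cv2.contourArea); e=cv2.fitEllipse(q); uv=(e[0][0]/6+132-.4,e[0][1]/6+212-.4); print(uv,e[1][0]/6,e[1][1]/6,onz(s,uv,.118),onz(s,uv,.115))
im=cv2.imread('pics/top0.png'); c=cv2.resize(im[300:328,450:478],None,fx=6,fy=6,interpolation=2)
m=(c.max(2)<45).astype(np.uint8); q=max(cv2.findContours(m,0,2)[0],key=cv2.contourArea); e=cv2.fitEllipse(q); t=get('top'); uv=(e[0][0]/6+450-.4,e[0][1]/6+300-.4); print(uv,e[1][0]/6,onz(t,uv,.118))
cv2.imwrite('pics/c9.png',np.hstack([cv2.resize(s['img'][190:260,100:200,::-1],(400,280),interpolation=2),cv2.resize(d['img'][200:480,120:520,::-1],(400,280))]))
```

```text
t 32.6 tcp [ 0.4325 -0.3542  0.1722] yang -81.79 F [ 0.5 -0.1 -0.6] w 0.001 j [-0.75  0.4   1.59 -0.    1.15  0.68] z [ 0.003 -0.003 -1.   ]
 units [-0.11  0.    1.01] twist -0.01
(143.1815569559733, 220.50252304077148) 9.485108693440756 14.243624369303385 [ 0.43096534 -0.35470811  0.118     ] [ 0.42673841 -0.35486602  0.115     ]
(463.5107526143392, 313.4155275980632) 10.032763163248697 [ 0.42930245 -0.35346603  0.118     ]
```

View pics/c9.png

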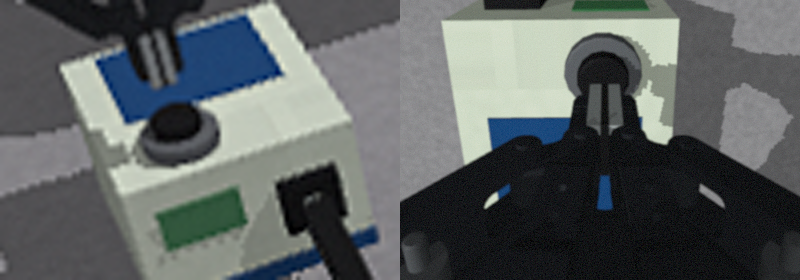

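Both views put the button at (0.430, -0.354, 0.118), so the tip is on centre to within 2–3 mm. I'll press again slowly and read the force profile.

Call:
carry_out:
  xyz:
    - [-0.08, 0, 0.5]
    - [0, 0, 0.35]
    - [0, 0, 0.1]
    - [0, 0, 0]
    - [0, 0, 0]
  twist: [0, 0, 0, 0, 0]
  hand: [0, 0, 0, 0, 0]

```text
time_s: 33.25
eef_pos: [0.4294, -0.3539, 0.1417]
tool_rot: [-0.0, 0.997, 0.072, -0.0]
ft_force: [-1.8, 1.0, 2.8]
gripper_width: -0.002
```

Call:
carry_out:
  xyz:
    - [0, 0, 0.05]
    - [0, 0, 0]
    - [0, 0, 0]
  twist: [0, 0, 0]
  hand: [0, 0, 0]

```text
time_s: 33.55
eef_pos: [0.4295, -0.354, 0.1402]
tool_rot: [0.0, 0.997, 0.072, 0.0]
ft_force: [0.1, 0.5, 3.9]
gripper_width: 0.004
```

Call:
carry_out:
  xyz:
    - [0, 0, 0.05]
    - [0, 0, 0]
    - [0, 0, 0]
  twist: [0, 0, 0]
  hand: [0, 0, 0]

```text
time_s: 33.85
eef_pos: [0.4295, -0.3539, 0.1385]
tool_rot: [0.0, 0.997, 0.072, 0.0]
ft_force: [-0.5, 1.0, 4.0]
gripper_width: -0.001
```

Call:
carry_out:
  xyz:
    - [0, 0, 0.05]
    - [0, 0, 0]
    - [0, 0, 0]
  twist: [0, 0, 0]
  hand: [0, 0, 0]

```text
time_s: 34.15
eef_pos: [0.4296, -0.354, 0.1379]
tool_rot: [0.0, 0.997, 0.072, 0.0]
ft_force: [-1.8, 3.8, 13.6]
gripper_width: -0.0
```

The spring force rises gently from 2.8 to 4 N, then hits a hard stop at z 0.138. So this is the button fully pressed, as it was the first time. I'll let go and retreat.

Call:
carry_out:
  xyz:
    - [0, 0, -0.2]
    - [0, 0, -0.5]
    - [0, 0, -1]
    - [0, 0, -1]
    - [0, 0, -1]
    - [0.5, 0, -1]
    - [1, 0, -0.5]
    - [1, 0, 0]
    - [1, 0, 0]
    - [0, -1, 0]
    - [0, -1, 0]
    - [0, 0, 0]
  twist: [0, 0, 0, 0, 0, 0, 0, 0, 0, 0, 0, 0]
  hand: [0, 0, 0, 0, 0, 0, 0, 0, 0, 0, 0, 0]

```text
time_s: 35.35
eef_pos: [0.5248, -0.2768, 0.2926]
tool_rot: [-0.0, 0.997, 0.073, -0.0]
ft_force: [0.9, 0.0, -0.5]
gripper_width: 0.003
```

Run:
```python
from h import *
to(None)
s=get('scene'); t=get('top')
cv2.imwrite('pics/c10.png',np.hstack([cv2.resize(s['img'][170:330,100:500,::-1],(800,320),interpolation=2)]))
cv2.imwrite('pics/c10.png',np.vstack([cv2.imread('pics/c10.png'),cv2.resize(t['img'][235:375,160:510,::-1],(700,280),interpolation=2).copy() if 0 else np.pad(cv2.resize(t['img'][235:375,160:510,::-1],(700,280),interpolation=2),((0,0),(0,100),(0,0)))]))
```

```text
t 35.35 tcp [ 0.5248 -0.2768  0.2926] yang -81.65 F [ 0.9  0.  -0.5] w 0.003 j [-0.55  0.37  1.33  0.    1.44  0.88] z [-0.001  0.001 -1.   ]
```

View pics/c10.png

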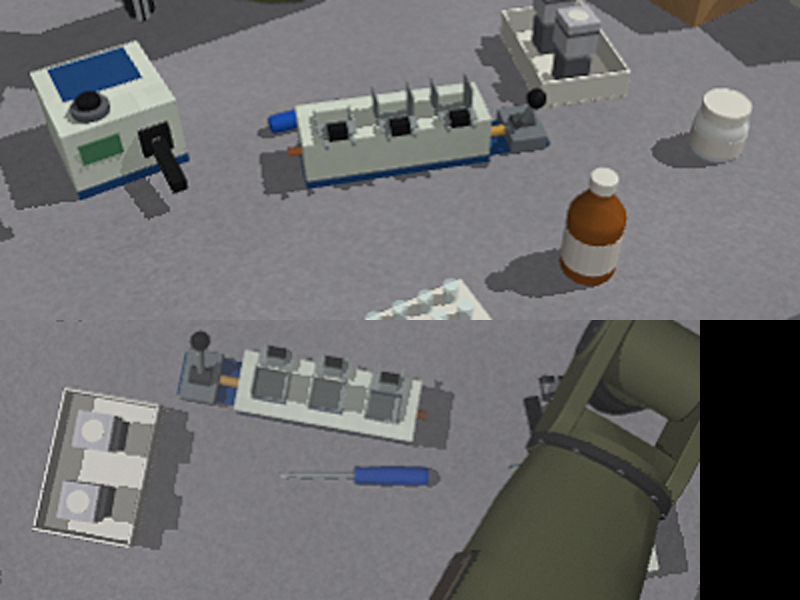

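Both cartridges stand in the tray and all the bays are empty. The lever is fully over, the probe is plugged in, the button is out, and the bystanders have not moved.

```bash
python3 -c "
from h import *
print(manip.finish_job())"
```

```text
the job is handed in; nothing more can be done
None
```

The job is done and handed in at about 35 s of the 208 s allowed; no verdict was reported.

- **Gas lever:** I swung it fully over, to a firm stop. The later pictures show the knob within a few pixels of where it should be when shut.
- **Cartridges:** Only bays 0 and 1 held one; bay 2 was empty. I pushed each down until it sprang up, pulled it free and stood it upright in the tray. The last picture shows both standing there and all bays empty.
- **Probe:** I plugged it in until the handle met the collar. The handle's rear end was then within half a pixel of where it belongs when fully in. It droops slightly because the needle is loose in the socket.
- **Start button:** I pressed it twice, both times with the probe in. The first press ended at 33 N with some side force, so I could not tell whether it had worked. The second, slower press showed the light spring and then a hard stop at 14 N, so the button was fully down. I then let go.
- **Bystanders:** The last picture shows the bottle, jar and screwdriver where they were.

Two checks were weaker. The button's hard stop came about 4 mm higher than I expected from its stated height. In the scene view, the socket appeared about 3 mm off in depth; the probe's contact with the collar settled that.

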